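Mesh a splined polishing bob in the spindle and hold it home

TASK

Take the square-shouldered polishing bob out of the wooden rack, turn it until its cross splines mesh with the socket on top of the bench polisher, and push it down against the ejector spring until it is fully home, its collar seated on the spindle nose. Finish while still holding it pressed home there, ready for locking: do not let go or ease off. Leave the other bobs, the tools and everything else on the bench where they are.

Things in the scene. Friction and masses are not known exactly. Their poses are not given: they have to be found in the camera images.
- bob_block (a point): The bob to fit; the only one of three with a square block. This point: centre of its steel block, 28 x 28 mm, 22 mm tall, sides along its x and y axes; grip it by two opposite sides. z up. A grey felt dome (radius 11.5, 14 mm tall) sits on the block; under it a collar, radius 18 mm, 6 mm thick, underside 17 mm below this point. 0.18 kg. Starts upright in any hole of the rack, at any turn.
- bob_tip (a point): Lower end of the same bob's splined stem, 47 mm below bob_block, on its axis. The stem, 30 mm long below the collar, is a cross of two bars, each 20 mm across and 6 mm thick, along the bob's own x and y axes (parallel to the block's sides, so a quarter turn is the same); the last 4 mm taper to 17 x 4 mm.
- socket (a point): Centre of the socket's mouth, in the top face of the square steel spindle nose (40 x 40 mm), 114 mm above the table. z up. The hole is a cross: two slots 23 mm long, 9 mm wide, along this point's x and y axes and the nose's sides, 44 mm deep (1.5 mm clearance on each side of the stem). The bob is home when its collar sits on this face: bob_block is then 17 mm above this point.
- polisher: Grey bench polisher, housing 160 x 200 mm (x, y), 70 mm tall, fixed; origin at the centre of its underside. The spindle nose with the socket stands 44 mm above the middle of its top. The spindle is stiff to turn (0.2 N m) and stays at the angle where it stands, which differs from the housing's.
- ejector (a joint): Spring ejector, a brass pin of radius 4 mm in the middle of the socket, its top 16 mm below the mouth at rest. Value: metres pushed down, 0 at rest, about 0.014 when the bob is home, stop at 0.016. It pushes back with 4 N at 0 rising to 11 N at 0.014, so the bob rises again if it is not held down.
- rack: Wooden rack, a block 70 x 260 x 45 mm tall, long along its y axis, fixed to the table; origin at the centre of its underside. Three round holes of 28 mm, 38 mm deep, on its top at y = -85, 0 and +85 mm.
- drum_mid (a point): Bystander: round drum-shaped felt bob, radius 16 mm (collar 18 mm), standing 38 mm out of a hole of the rack; this point is 20 mm above the rack's top.
- cone_mid (a point): Bystander: cone-shaped felt bob, radius 17 mm at the foot (collar 18 mm), standing 44 mm out of a hole of the rack; this point is 20 mm above the rack's top.
- punch_wide: Bystander: dark steel chasing punch, lying, 114 mm long, 8 mm thick, origin under its bar, beside the rack on the robot's side.
- punch_fine: Bystander: thinner-tipped steel chasing punch, lying, 114 mm long, 8 mm thick, origin under its bar, between rack and polisher or in front of them.
- wax_jar: Bystander: amber glass jar with a metal cap, radius 27 mm, 55 mm tall, standing by the polisher on the robot's side; origin at the centre of its underside.
- hammer: Bystander: small hammer, 230 mm long, origin on its underside, lying near the robot.
- pitch_bowl: Bystander: earthenware bowl, radius 60 mm, 40 mm tall, at the back of the bench; origin at the centre of its underside.
- bronze_deer: Bystander: small bronze deer on a base 85 x 45 mm, 102 mm tall, at the back of the bench; origin at the centre of its underside.
Not all that is in view belongs to the job. What is shaped like the part that bears bob_block but pink or turquoise is not meant.

How it is judged (in metres and radians):
On the way, in this order (a step that is already met when the one before it is completed fails the run):
1. the square-shouldered bob is lifted clear of the rack (height (world z) of bob_block above 0.1 m), for 0.1 s.
2. its splines have meshed: the stem is at least 10 mm down in the socket (z of bob_block in the frame of socket below 0.037 m and horizontal distance between bob_block and socket below 0.004 m and angle between bob_block's own z axis and vertical below 0.12 rad), for 0.1 s.
At the end, for the whole second after the job is handed in: The bob stands upright (within 4.5 degrees) in the socket, on its axis within 4 mm, its collar seated on the nose within 2.5 mm, the ejector pushed down at least 11.5 mm, and the robot is still holding the bob (at least 3 N on it) (z of bob_block in the frame of socket between 0.012 and 0.0195 m and horizontal distance between bob_block and socket below 0.004 m and angle between bob_block's own z axis and vertical below 0.08 rad and value of joint ejector above 0.0115 m and contact force between any of the fingers, the arm and square_bob above 3 N); the arm keeps its last pose, push and grip.
It fails at once if another bob, tool or piece on the bench was moved more than 40 mm (distance of any of drum_mid, cone_mid, punch_wide, punch_fine, wax_jar, hammer, pitch_bowl, bronze_deer from where it was at the start of the episode above 0.04 m).
It also fails if it takes over 45 s, if anything falls off the work surface, if the arm or the gripper's body presses on something with over 40 N, if the wrist force passes 120 N, or if a joint passes its speed limit or range.

ROBOT

A 6-joint arm with a two-finger parallel gripper is mounted at the origin on the work surface. World frame = base frame: x ahead of the robot, y to its left, z up, the work surface at z = 0. Lengths are in m, angles in degrees, forces in N, time in s.
With the tool pointing down it reaches from about 0.4 to 0.825 m from the base axis. Payload 7 kg.
Tool frame: the origin (TCP) lies on the front face of the gripper's body, between the roots of the fingers; the fingertips stand 66 mm ahead of it and the grasp point (between the pads) lies 47 mm ahead of it; z points along the fingers, y is the line along which they close (so a half turn about z gives the same grasp; the last joint's range is limited). The gripper opens to 88 mm and grips with 3 to 60 N. Pads are 19 mm wide; open, the fingers measure 130 mm over their backs; the gripper's body (78 mm by 193 mm) begins 47 mm behind the grasp point.
Start: joints at [90.132, 20.546, 0.682, 0, -70.136, -16.507], TCP at [0.19, 0.648, 0.292] pointing down, gripper open.
Joint ranges: [-176.03, 176.03], [-82.01, 121.73], [-58.28, 71.71], [-173.87, 95.51], [-174.79, -0.11], [-173.66, 173.66]. Speed limits (degrees/s): [136.94, 136.94, 172.46, 180, 180, 180].

INTERFACE

Orientations are given as [roll, pitch, yaw] about the fixed x, y, z axes, in that order (R = Rz(yaw) Ry(pitch) Rx(roll)).
In Python, from plant import ctrl gives the robot as it stands.
- The arm moves only by the tool send_rows, never from a script. Its argument "deltas" is a list of rows, each a list of 2 entries, a list of its own where there are three numbers: the shift along the tool's x, y, z each as a share of 800 mm, from -1 to 1, then the turn about the tool's z as a share of 90 degrees, from -1 to 1. A call has exactly 5 rows; each row is the pose to reach, as a shift and turn from the pose commanded when the call began, along the tool's axes at that moment; what a row does not reach only later rows make up. A row lasts 1/12 s, in which the tool goes at most 41.7 mm and 7.16 degrees, less where a joint would pass 70% of its speed; a pose out of reach is approached as far as the arm can. A call with a number of a shift or a turn outside -1 to 1 is refused whole. A call with a gripper value outside its range is refused whole. "gripper" is the opening, from 0 (shut) to 1 (fully open), set as the call begins (left out, the last holds). The fingers move at their own pace and stop on an object; the grip force is fixed at half the most. Time passes only in rows, so rows that repeat a pose let the fingers close, or fill a call up. It gives the time, the measured TCP pose, the force, the opening and the grip force at its end, in the units of the state.
- ctrl.get_obs(): the state, without advancing time (a new reading comes with each control period).
- ctrl.snapshot(name): name is "scene" or "top"; returns a dict with "color" (420x560x3 uint8, red, green, blue), "vertical_fov" (degrees; the focal length in pixels is half the picture's height over the tangent of half this angle, whatever the lens; pixels are square), "cx", "cy" (the principal point, pixels), "k1" (the pictures are not rectified: a ray, as slopes to the right and down, at radius r is drawn at 1 + k1 r^2 times it, then the intrinsics apply), "rvec" (rotation vector, rad) and "tvec" (3), from world to camera coordinates, as OpenCV has them. Camera axes: x right, y down, z forward; pixel columns grow to the right and rows downward; lengths in m; the calibration is good to about 2 mm. A picture is of the moment at which its call begins. There is no depth.
- ctrl.close_job(): hands the job in; it is judged then, once.
Trained networks look in a picture, given as the dict that the camera call returned (one of the last four; its "shot" number tells which), for a name from the list of things; names that differ only in an ending like _2 or _b are one class to them, and where a whole thing is asked for, a point or a joint stands for the part that bears it (a point fixed in the world has none). Each returns a list of dicts, best first, with "conf" (0 to 1); they miss things now and then, are a little off and sometimes report something else, mostly with a low value. They report only what shows in the picture. A call takes as long as a camera call. They do not tell look-alikes from the thing itself.
- ctrl.boxes_of(picture, thing): "xy" ([column, row] as shares, 0 to 1, of the picture: columns of its width, rows of its height, amid what is visible of it).
- ctrl.cut_out(picture, thing): "pixels" (420x560 bool, what is visible of it) and "xy" ([column, row] as shares, 0 to 1, of the picture: columns of its width, rows of its height, amid what is visible of it).
The state is a dict: "clock": time; "joint_pos": joint angles; "qvel": joint speeds; "tau": joint torques, N m; "tool_pos": TCP position; "orientation": TCP orientation; "force": force on the tool from outside, world axes, zero at the start; "moment": the same for the moment, N m; "opening": finger opening in m; "gripper_force": force on a finger pad.
Only numpy, scipy, OpenCV 4.12 (cv2) and the standard library are available. Lean on these libraries where they do the work, as an engineer would, in place of code of your own. Each camera call takes 0.05 s, during which the arm holds its last target. There are 200 camera calls.

## Working session

There is one attempt and no reset: what is moved stays moved. The work goes in short steps, Python scripts to look and compute and a tool call to move; the robot and the scene stay as the last step left them, time stands still between calls to the robot, and variables do not carry over. Pictures are saved under pics/ and viewed, at most 10 in all, crops included, and the job is handed in when it is done.

Besides the shell and the picture viewer there is one more tool, called after "Emit:" in YAML: its name, and indented under it one key for each argument. send_rows: Moves the arm, as the interface text tells. Shift numbers are shares of 800 mm and turn numbers shares of 90 degrees, none past 1 either way. Its arguments: {"type":"object","properties":{"deltas":{"type":"array","items":{"type":"array"}},"gripper":{"type":"number"}},"required":["deltas"]}

```bash
mkdir -p pics; cat > h.py <<'E'
import numpy as np, cv2
from plant import ctrl
def K(s):
    f=210/np.tan(np.radians(s["vertical_fov"])/2); return f
def ray(s,px):
    f=K(s); d=np.array([(px[0]-s["cx"])/f,(px[1]-s["cy"])/f]); u=d.copy()
    for _ in range(30): u=d/(1+s["k1"]*(u@u))
    R=cv2.Rodrigues(np.array(s["rvec"],float))[0]; t=np.array(s["tvec"],float).ravel()
    return -R.T@t, R.T@np.array([u[0],u[1],1])
def atz(s,px,z):
    c,d=ray(s,px); return c+d*(z-c[2])/d[2]
def proj(s,P):
    R=cv2.Rodrigues(np.array(s["rvec"],float))[0]; p=R@np.array(P)+np.array(s["tvec"],float).ravel()
    u=p[:2]/p[2]; return K(s)*u*(1+s["k1"]*(u@u))+[s["cx"],s["cy"]]
def save(n,im): cv2.imwrite("pics/"+n,im[:,:,::-1])
E
python3 - <<'E'
from h import *
a=ctrl.snapshot("top"); b=ctrl.snapshot("scene")
save("top.png",a["color"]); save("scene.png",b["color"])
for s,n in((a,"top"),(b,"scene")):
    print(n,s["vertical_fov"],s["k1"],ray(s,(280,210)))
    for th in("bob_block","polisher","rack","drum_mid","cone_mid","wax_jar","socket"):
        try: print(th,[(round(r["conf"],2),np.round(np.array(r["xy"])*[560,420],1).tolist()) for r in ctrl.boxes_of(s,th)][:3])
        except Exception as e: print(th,e)
E
```

```text
top 42.91799367119974 -0.1710350779182326 (array([ 0.46324181, -0.00952052,  1.11690392]), array([ 9.26894962e-02,  1.87987346e-04, -9.95725412e-01]))
bob_block [(0.69, [283.5, 167.6]), (0.68, [319.8, 186.5]), (0.59, [276.7, 208.3])]
polisher [(0.63, [142.6, 201.5])]
rack [(0.89, [360.3, 229.5]), (0.32, [252.9, 110.0])]
drum_mid [(0.54, [414.7, 227.2])]
cone_mid [(0.6, [367.6, 227.0])]
wax_jar [(0.63, [154.8, 263.5])]
socket [(0.8, [132.4, 199.8]), (0.55, [369.3, 227.1])]
scene 54.275327126135615 0.03775717597096447 (array([1.07549296, 0.14481323, 0.82791015]), array([-0.58066115, -0.15202946, -0.80005695]))
bob_block [(0.82, [259.0, 260.8]), (0.8, [274.5, 234.4]), (0.65, [235.5, 206.1])]
polisher [(0.87, [398.5, 271.5]), (0.34, [400.3, 257.3])]
rack [(0.94, [210.2, 209.3]), (0.39, [397.5, 271.9])]
drum_mid [(0.69, [175.6, 188.6]), (0.18, [179.0, 295.1])]
cone_mid [(0.7, [399.1, 273.8]), (0.57, [202.9, 197.3])]
wax_jar [(0.83, [388.6, 222.5])]
socket []
```

View pics/top.png

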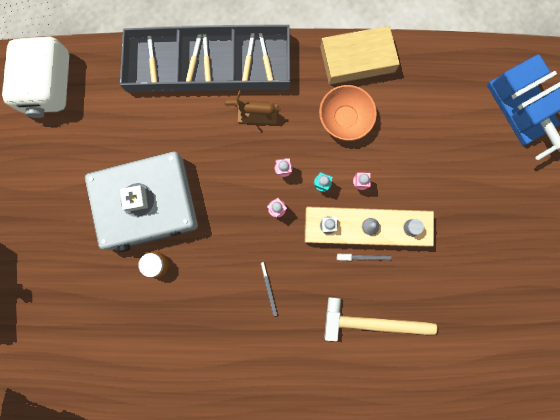

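View pics/scene.png

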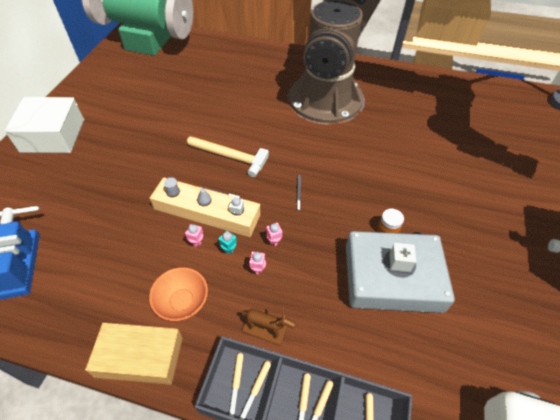

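```bash
python3 - <<'E'
from h import *
import json
t=ctrl.snapshot("top"); s=ctrl.snapshot("scene")
def crop(im,c,r=25): return cv2.resize(im[c[1]-r:c[1]+r,c[0]-r:c[0]+r],(300,300),interpolation=cv2.INTER_CUBIC)
im=np.vstack([np.hstack([crop(t["color"],(329,225)),crop(t["color"],(132,199))]),np.hstack([crop(s["color"],(236,206)),crop(s["color"],(402,257))])])
save("crops.png",im)
print(ctrl.get_obs())
# rack pose
for q in ctrl.cut_out(t,"rack")[:1]:
    (c,wh,an)=cv2.minAreaRect(np.argwhere(q["pixels"])[:,::-1].astype(np.float32)); print(c,wh,an)
    B=cv2.boxPoints((c,wh,an)); print([atz(t,b,0.045)[:2].round(4).tolist() for b in B])
print("bob top@dome",atz(t,(329,224.5),.073), "sock",atz(t,(133,198),.114))
E
```

```text
{'clock': 0.9, 'joint_pos': array([ 9.01309040e+01,  2.05430189e+01,  6.80899357e-01, -1.62315287e-03,
       -7.01379725e+01, -1.65091133e+01]), 'qvel': array([-0.01025979,  0.04303609, -0.02779756, -0.05148236,  0.106391  ,
       -0.09529451]), 'tau': array([ 3.77860015e-04, -5.82357538e+01,  2.93300861e+01,  7.00274035e+00,
        1.25684141e-02, -2.82525299e-06]), 'tool_pos': array([0.19031268, 0.64756375, 0.29218581]), 'orientation': array([ 1.79999478e+02,  1.43750615e-03, -1.63787608e+01]), 'force': array([-1.01593489,  0.69586646, -0.16227394]), 'moment': array([ 0.00125505, -0.021992  ,  0.00679956]), 'gripper_force': 0.0, 'opening': 0.08809341017703361}
(368.3558044433594, 226.41111755371094) (127.4742660522461, 37.281593322753906) 1.3971810340881348
[[0.4953, -0.0574], [0.5704, -0.06], [0.5626, -0.321], [0.4866, -0.3168]]
bob top@dome [ 0.5313503  -0.10520502  0.073     ] sock [0.58111338 0.27224883 0.114     ]
```

View pics/crops.png

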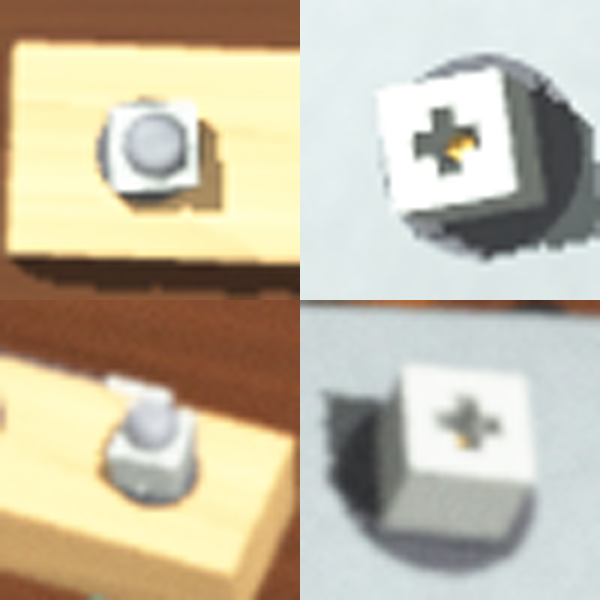

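```bash
python3 - <<'E'
from h import *
t=ctrl.snapshot("top"); s=ctrl.snapshot("scene")
def rect(sh,c,r,z,thr,name):
    x0,y0=c[0]-r,c[1]-r; k=8
    im=cv2.resize(sh["color"][y0:y0+2*r,x0:x0+2*r],None,fx=k,fy=k,interpolation=cv2.INTER_CUBIC)
    m=(im.min(2)>thr).astype(np.uint8)
    n,l,st,_=cv2.connectedComponentsWithStats(m); i=1+np.argmax(st[1:,4])
    cs=max(cv2.findContours((l==i).astype(np.uint8),0,cv2.CHAIN_APPROX_NONE)[0],key=len)[:,0]
    h=cv2.convexHull(cs)[:,0]
    W=np.array([atz(sh,((p[0]+.5)/k-.5+x0,(p[1]+.5)/k-.5+y0),z)[:2]*1000 for p in h],np.float32)
    print(name,thr,cv2.minAreaRect(W))
for th in (190,210,225):
    rect(t,(132,199),14,.114,th,"nose top"); rect(s,(402,255),14,.114,th,"nose scene")
for th in (150,170,190,210): rect(t,(329,225),12,.073,th,"bob top")
for P in([.5313,-.1052,.087],[.5313,-.1052,.073]): print("dome predicted top/scene",proj(t,P),proj(s,P))
print("scene dome tri", atz(s,(236,206-25+126/6+0),.08), atz(s,(235.5-.0,206-25+145/6),.08))
for sh,n in((t,"top"),(s,"scene")):
    for q in ctrl.boxes_of(sh,"bob_block"): print(n,q["conf"],np.array(q["xy"])*[560,420],atz(sh,np.array(q["xy"])*[560,420],.07))
E
```

```text
nose top 190 ((580.8751831054688, 278.17962646484375), (54.443477630615234, 49.3076286315918), 1.5537866353988647)
nose scene 190 ((583.3726196289062, 273.7099609375), (52.50044250488281, 57.620086669921875), 10.561033248901367)
nose top 210 ((580.8762817382812, 278.42218017578125), (54.42807388305664, 48.822750091552734), 1.5537868738174438)
nose scene 210 ((585.0140380859375, 279.2333068847656), (44.483768463134766, 44.1138801574707), 10.212735176086426)
nose top 225 ((585.4841918945312, 280.291015625), (50.31923294067383, 47.35609436035156), 8.577171325683594)
nose scene 225 ((585.4596557617188, 279.2921142578125), (41.55707931518555, 41.66101837158203), 10.282004356384277)
bob top 150 ((531.4109497070312, -104.30137634277344), (47.216732025146484, 46.9195556640625), 89.5995101928711)
bob top 170 ((531.4109497070312, -104.30137634277344), (47.216732025146484, 46.9195556640625), 89.5995101928711)
bob top 190 ((531.4109497070312, -104.30137634277344), (47.216732025146484, 46.9195556640625), 89.5995101928711)
bob top 210 ((533.2896728515625, -106.10913848876953), (28.930904388427734,
[... 306 characters left out ...]
672 185.094] [ 0.60974524 -0.0940596   0.07      ]
top 0.69 [362.32  181.818] [ 0.6160082  -0.17316386  0.07      ]
top 0.68 [254.688 108.402] [0.76695412 0.04067037 0.07      ]
top 0.64 [329.392 228.102] [ 0.52445185 -0.10615822  0.07      ]
top 0.59 [283.92  169.218] [ 0.64193904 -0.01753832  0.07      ]
top 0.57 [274.792 207.312] [0.56606601 0.00090386 0.07      ]
scene 0.81 [197.12  234.108] [ 0.64234481 -0.15610937  0.07      ]
scene 0.65 [260.176 262.794] [ 0.67100258 -0.00079621  0.07      ]
scene 0.59 [276.696 233.604] [0.59035185 0.01183805 0.07      ]
scene 0.5 [228.312 237.216] [ 0.63020055 -0.08737414  0.07      ]
scene 0.46 [235.928 206.514] [ 0.54532673 -0.10012404  0.07      ]
```

Emit:
send_rows:
  deltas:
    - [[0.676,0.779,0.05],-0.215]
    - [[0.676,0.779,0.05],-0.215]
    - [[0.676,0.779,0.05],-0.215]
    - [[0.676,0.779,0.05],-0.215]
    - [[0.676,0.779,0.05],-0.215]
  gripper: 0.6

```text
clock: 1.57
tool_pos: [0.2773, 0.4565, 0.282]
orientation: [-180.0, -0.0, 3.0]
force: [0.3, 0.5, 0.2]
opening: 0.0595
gripper_force: 0.0
```

```bash
cat >> h.py <<'E'
def delta(tgt,yaw,o=None):
    o=o or ctrl.get_obs(); y=np.radians(o["orientation"][2]); d=np.array(tgt)-o["tool_pos"]
    dt=[d[0]*np.cos(y)+d[1]*np.sin(y), d[0]*np.sin(y)-d[1]*np.cos(y), -d[2]]
    print(o["clock"],o["tool_pos"].round(4),o["orientation"].round(2),"F",np.round(o["force"],1),"open",round(o["opening"],4),o["gripper_force"])
    print("shares",np.round(np.array(dt)/.8,4).tolist(),"turn",round(-(yaw-o["orientation"][2])/90,4))
E
python3 -c "
from h import *
delta((.5335,-.1035,.25),3)"
```

```text
1.5667 [0.2773 0.4565 0.282 ] [-1.7999e+02 -1.0000e-02  3.0300e+00] F [0.3 0.5 0.2] open 0.0595 0.0
shares [0.2828, 0.7159, 0.04] turn 0.0004
```

Emit:
send_rows:
  deltas:
    - [[0.283,0.716,0.04],0]
    - [[0.283,0.716,0.04],0]
    - [[0.283,0.716,0.04],0]
    - [[0.283,0.716,0.04],0]
    - [[0.283,0.716,0.04],0]

```text
clock: 1.98
tool_pos: [0.3636, 0.2672, 0.2716]
orientation: [-179.9, -0.0, 3.0]
force: [1.4, 1.0, 0.5]
opening: 0.0526
gripper_force: 0.0
```

Emit:
send_rows:
  deltas:
    - [[0.18,0.46,0.026],0]
    - [[0.18,0.46,0.026],0]
    - [[0.18,0.46,0.026],0]
    - [[0.18,0.46,0.026],0]
    - [[0.18,0.46,0.026],0]

```text
clock: 2.4
tool_pos: [0.4494, 0.0776, 0.2608]
orientation: [-180.0, -0.1, 3.0]
force: [1.1, 0.4, -0.6]
opening: 0.0529
gripper_force: 0.0
```

```bash
python3 -c "
from h import *
delta((.5335,-.1035,.25),3)"
```

```text
2.4 [0.4494 0.0776 0.2608] [-1.7996e+02 -8.0000e-02  3.0100e+00] F [ 1.1  0.4 -0.6] open 0.0529 0.0
shares [0.0931, 0.2316, 0.0136] turn 0.0001
```

Emit:
send_rows:
  deltas:
    - [[0.093,0.232,0.014],0]
    - [[0.093,0.232,0.014],0]
    - [[0.093,0.232,0.014],0]
    - [[0.093,0.232,0.014],0]
    - [[0.093,0.232,0.014],0]

```text
clock: 2.82
tool_pos: [0.5338, -0.1047, 0.2491]
orientation: [180.0, -0.0, 2.9]
force: [0.5, 1.2, 1.2]
opening: 0.0528
gripper_force: 0.0
```

Emit:
send_rows:
  deltas:
    - [[0,0,0.04],0]
    - [[0,0,0.075],0]
    - [[0,0,0.11],0]
    - [[0,0,0.11],0]
    - [[0,0,0.11],0]

```text
clock: 3.23
tool_pos: [0.5324, -0.1022, 0.1605]
orientation: [180.0, 0.2, 3.0]
force: [-0.1, 0.1, 1.0]
opening: 0.0527
gripper_force: 0.0
```

```bash
python3 - <<'E'
from h import *
delta((.5335,-.1035,.1185),3)
t=ctrl.snapshot("top"); s=ctrl.snapshot("scene")
def crop(im,c,r=40): return cv2.resize(im[c[1]-r:c[1]+r,c[0]-r:c[0]+r],(400,400),interpolation=cv2.INTER_CUBIC)
save("g.png",np.hstack([crop(t["color"],(329,225)),crop(s["color"],(236,196))]))
tp=ctrl.get_obs()["tool_pos"]
for z in (0,.047,.066): print(z,proj(t,tp-[0,0,z]),proj(s,tp-[0,0,z]))
E
```

```text
3.2333 [ 0.5324 -0.1022  0.1605] [179.96   0.18   2.98] F [-0.1  0.1  1. ] open 0.0527 0.0
shares [0.0013, 0.0017, 0.0525] turn -0.0003
0 [331.59651058 219.68839662] [234.05484453 176.32015584]
0.047 [329.21325482 221.55462518] [235.55132805 190.2064553 ]
0.066 [328.31144567 222.26063468] [236.12142613 195.50407404]
```

View pics/g.png

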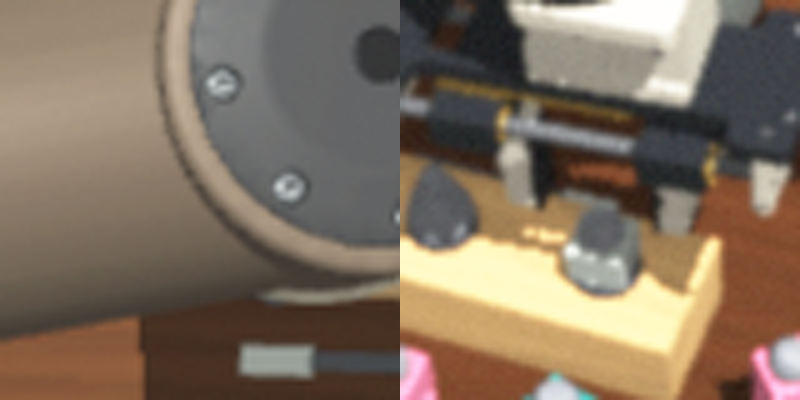

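Emit:
send_rows:
  deltas:
    - [[0.001,0.001,0.03],0]
    - [[0.001,0.001,0.052],0]
    - [[0.001,0.001,0.052],0]
    - [[0.001,0.001,0.052],0]
    - [[0.001,0.001,0.052],0]

```text
clock: 3.75
tool_pos: [0.535, -0.1024, 0.1215]
orientation: [180.0, -0.2, 3.0]
force: [0.9, -1.1, -0.1]
opening: 0.0529
gripper_force: 0.0
```

Emit:
send_rows:
  deltas:
    - [[0,0,0],0]
    - [[0,0,0],0]
    - [[0,0,0],0]
    - [[0,0,0],0]
    - [[0,0,0],0]
  gripper: 0

```text
clock: 4.17
tool_pos: [0.5341, -0.1028, 0.1201]
orientation: [180.0, -0.0, 3.0]
force: [-0.3, -1.0, 4.4]
opening: 0.0274
gripper_force: 30.0
```

Emit:
send_rows:
  deltas:
    - [[0,0,0],0]
    - [[0,0,0],0]
    - [[0,0,0],0]
    - [[0,0,0],1]
    - [[0,0,0],1]
  gripper: 0.6

```text
clock: 4.58
tool_pos: [0.5337, -0.1026, 0.1193]
orientation: [180.0, 0.0, -11.7]
force: [0.1, -0.4, -0.5]
opening: 0.0513
gripper_force: 0.0
```

Emit:
send_rows:
  deltas:
    - [[0,0,0],0.84]
    - [[0,0,0],0.84]
    - [[0,0,0],0.84]
    - [[0,0,0],0.84]
    - [[0,0,0],0.84]

```text
clock: 5.0
tool_pos: [0.5337, -0.1027, 0.1193]
orientation: [180.0, 0.0, -47.5]
force: [-0.0, -0.4, 0.1]
opening: 0.0528
gripper_force: 0.0
```

```bash
python3 -c "
from h import *
delta((.534,-.1028,.1195),-87)"
```

```text
5.0 [ 0.5337 -0.1027  0.1193] [ 1.7998e+02  2.0000e-02 -4.7520e+01] F [-0.  -0.4  0.1] open 0.0528 0.0
shares [0.0004, -0.0002, -0.0003] turn 0.4387
```

Emit:
send_rows:
  deltas:
    - [[0,0,0],0.438]
    - [[0,0,0],0.438]
    - [[0,0,0],0.438]
    - [[0,0,0],0.438]
    - [[0,0,0],0.438]

```text
clock: 5.42
tool_pos: [0.5337, -0.1026, 0.1193]
orientation: [180.0, 0.0, -83.3]
force: [0.4, -0.8, 0.3]
opening: 0.0527
gripper_force: 0.0
```

Emit:
send_rows:
  deltas:
    - [[0,0,0],0.041]
    - [[0,0,0],0.041]
    - [[0,0,0],0.041]
    - [[0,0,0],0.041]
    - [[0,0,0],0.041]

```text
clock: 5.83
tool_pos: [0.5338, -0.1027, 0.1195]
orientation: [180.0, 0.0, -86.6]
force: [0.1, -0.6, -0.2]
opening: 0.0525
gripper_force: 0.0
```

Emit:
send_rows:
  deltas:
    - [[0,0,0],0]
    - [[0,0,0],0]
    - [[0,0,0],0]
    - [[0,0,0],0]
    - [[0,0,0],0]
  gripper: 0

```text
clock: 6.25
tool_pos: [0.5337, -0.1027, 0.1195]
orientation: [180.0, 0.0, -86.7]
force: [-1.1, -0.1, 0.6]
opening: 0.0278
gripper_force: 30.0
```

Emit:
send_rows:
  deltas:
    - [[0,0,-0.03],0]
    - [[0,0,-0.08],0]
    - [[0,0,-0.13],0]
    - [[0,0,-0.17],0]
    - [[0,0,-0.17],0]

```text
clock: 6.67
tool_pos: [0.5367, -0.1029, 0.2626]
orientation: [-179.4, -0.1, -86.6]
force: [1.8, -0.5, -2.3]
opening: 0.0275
gripper_force: 30.0
```

```bash
python3 -c "
from h import *
delta((.583,.277,.255),-80.3)"
```

```text
6.6667 [ 0.5367 -0.1029  0.2626] [-1.7938e+02 -5.0000e-02 -8.6590e+01] F [ 1.8 -0.5 -2.3] open 0.0275 29.99975949525833
shares [-0.4705, -0.086, 0.0096] turn -0.0699
```

Emit:
send_rows:
  deltas:
    - [[-0.05,-0.009,0],-0.03]
    - [[-0.1,-0.018,0],-0.07]
    - [[-0.15,-0.027,0],-0.07]
    - [[-0.2,-0.036,0],-0.07]
    - [[-0.25,-0.045,0],-0.07]

```text
clock: 7.08
tool_pos: [0.5576, 0.1008, 0.2551]
orientation: [180.0, 0.0, -80.4]
force: [0.1, 0.3, -2.2]
opening: 0.0278
gripper_force: 30.0
```

```bash
python3 -c "
from h import *
delta((.583,.277,.255),-80.3)"
```

```text
7.0833 [0.5576 0.1008 0.2551] [ 1.7998e+02  1.0000e-02 -8.0380e+01] F [ 0.1  0.3 -2.2] open 0.0278 29.998286068439484
shares [-0.2119, -0.0681, 0.0001] turn -0.0009
```

Emit:
send_rows:
  deltas:
    - [[-0.05,-0.016,0],0]
    - [[-0.1,-0.032,0],0]
    - [[-0.15,-0.048,0],0]
    - [[-0.19,-0.06,0],0]
    - [[-0.212,-0.068,0],0]

```text
clock: 7.5
tool_pos: [0.5831, 0.2791, 0.2543]
orientation: [180.0, 0.0, -80.2]
force: [0.1, -0.0, -2.3]
opening: 0.0278
gripper_force: 30.0
```

Emit:
send_rows:
  deltas:
    - [[0,0,0.01],0]
    - [[0,0,0.022],0]
    - [[0,0,0.03],0]
    - [[0,0,0.03],0]
    - [[0,0,0.03],0]

```text
clock: 7.92
tool_pos: [0.5831, 0.2739, 0.2309]
orientation: [179.9, -0.0, -80.4]
force: [-0.7, -0.8, -2.4]
opening: 0.0275
gripper_force: 30.0
```

```bash
python3 - <<'E'
from h import *
delta((.583,.277,.235),-80.3)
s=ctrl.snapshot("scene")
r=40;c=(402,245)
save("n.png",cv2.resize(s["color"][c[1]-r:c[1]+r,c[0]-r:c[0]+r],(600,600),interpolation=cv2.INTER_CUBIC))
o=ctrl.get_obs();tp=o["tool_pos"];a=np.radians(10);ux=np.array([np.cos(a),np.sin(a),0]);uy=np.array([-np.sin(a),np.cos(a),0])
f=lambda P:((proj(s,P)-[c[0]-r,c[1]-r]+.5)*7.5-.5).round(1).tolist()
print("tip",f(tp-[0,0,.1045]),"nearend",f(tp-[0,0,.1005]+.01*ux),"right/left ends",f(tp-[0,0,.1005]+.01*uy),f(tp-[0,0,.1005]-.01*uy))
print("collar near bottom",f(tp-[0,0,.0745]+.018*ux),"L/R",f(tp-[0,0,.0745]-.018*uy),f(tp-[0,0,.0745]+.018*uy))
S=np.array([.583,.277,.114])
print("nose corners",[f(S+i*.02*ux+j*.02*uy) for i,j in((1,-1),(1,1),(-1,1),(-1,-1))],f(S))
E
```

```text
7.9167 [0.5831 0.2739 0.2309] [ 1.7992e+02 -5.0000e-02 -8.0430e+01] F [-0.7 -0.8 -2.4] open 0.0275 29.99946802854538
shares [-0.0038, -0.0005, -0.0052] turn -0.0015
tip [319.4, 316.8] nearend [326.3, 341.0] right/left ends [361.9, 312.7] [284.8, 304.9]
collar near bottom [355.4, 314.5] L/R [278.3, 248.4] [421.0, 262.5]
nose corners [[246.5, 400.1], [400.6, 416.1], [386.6, 288.7], [237.1, 273.8]] [317.4, 343.7]
```

View pics/n.png

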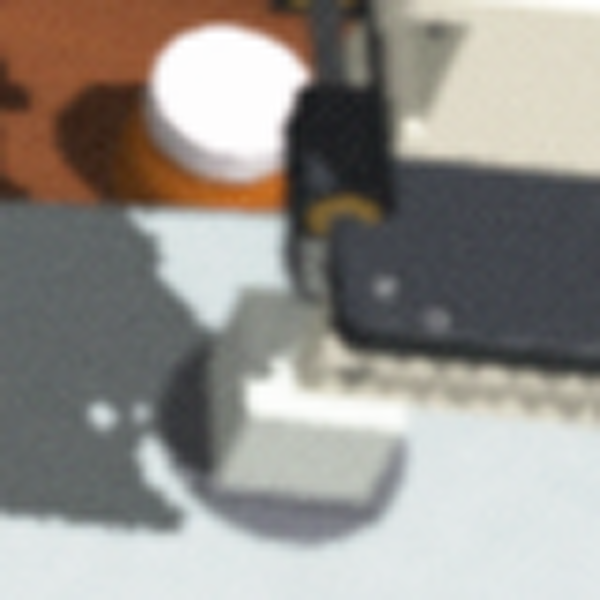

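Emit:
send_rows:
  deltas:
    - [[-0.004,0,-0.01],-1]
    - [[-0.004,0,-0.01],-1]
    - [[-0.004,0,-0.01],-1]
    - [[-0.004,0,-0.01],-1]
    - [[-0.004,0,-0.01],-1]

```text
clock: 8.38
tool_pos: [0.5831, 0.2779, 0.2405]
orientation: [-179.9, -0.0, -44.2]
force: [-0.2, -0.1, -2.2]
opening: 0.0279
gripper_force: 30.0
```

Emit:
send_rows:
  deltas:
    - [[0,0,0],-0.6]
    - [[0,0,0],-0.6]
    - [[0,0,0],-0.6]
    - [[0,0,0],-0.6]
    - [[0,0,0],-0.6]

```text
clock: 8.8
tool_pos: [0.5831, 0.2779, 0.2404]
orientation: [-179.9, -0.1, -8.4]
force: [0.1, 0.4, -3.0]
opening: 0.0278
gripper_force: 30.0
```

Emit:
send_rows:
  deltas:
    - [[0,0,0],-0.205]
    - [[0,0,0],-0.205]
    - [[0,0,0],-0.205]
    - [[0,0,0],-0.205]
    - [[0,0,0],-0.205]

```text
clock: 9.22
tool_pos: [0.583, 0.278, 0.2402]
orientation: [-180.0, -0.1, 9.5]
force: [-0.7, 0.0, -2.4]
opening: 0.0279
gripper_force: 30.0
```

```bash
cat > look.py <<'E'
from h import *
import sys
delta((.583,.277,.235),10)
s=ctrl.snapshot("scene"); t=ctrl.snapshot("top")
r=35;c=(402,240)
save(sys.argv[1],cv2.resize(s["color"][c[1]-r:c[1]+r,c[0]-r:c[0]+r],(595,595),interpolation=cv2.INTER_CUBIC))
o=ctrl.get_obs();tp=o["tool_pos"];a=np.radians(10);ux=np.array([np.cos(a),np.sin(a),0]);uy=np.array([-np.sin(a),np.cos(a),0])
f=lambda P:((proj(s,P)-[c[0]-r,c[1]-r]+.5)*8.5-.5).round(0).tolist()
print("stem near end low",[f(tp-[0,0,.1045]+.0085*ux+k*uy) for k in(-.002,.002)],"bars L/R low",f(tp-[0,0,.1005]-.01*uy),f(tp-[0,0,.1005]+.01*uy))
print("collar bottom near",f(tp-[0,0,.0745]+.018*ux),"L/R",f(tp-[0,0,.0745]-.018*uy),f(tp-[0,0,.0745]+.018*uy))
print("block top near L/R",[f(tp-[0,0,.0465]+.014*ux+k*uy) for k in(-.014,.014)])
S=np.array([.583,.277,.114])
print("nose corners",[f(S+i*.02*ux+j*.02*uy) for i,j in((1,-1),(1,1),(-1,1),(-1,-1))],f(S))
print("px per 10mm x,y:",np.array(f(S+.01*ux))-f(S),np.array(f(S+.01*uy))-f(S))
E
python3 look.py n2.png
```

```text
9.2167 [0.583  0.278  0.2402] [-1.7997e+02 -5.0000e-02  9.5200e+00] F [-0.7  0.  -2.4] open 0.0279 29.999080896377563
shares [-0.0002, 0.0013, 0.0066] turn -0.0053
stem near end low [[341.0, 373.0], [358.0, 375.0]] bars L/R low [307.0, 329.0] [395.0, 338.0]
collar bottom near [389.0, 339.0] L/R [300.0, 264.0] [464.0, 280.0]
block top near L/R [[357.0, 249.0], [489.0, 262.0]]
nose corners [[237.0, 454.0], [412.0, 472.0], [396.0, 327.0], [226.0, 310.0]] [317.0, 390.0]
px per 10mm x,y: [ 4. 36.] [43.  4.]
```

View pics/n2.png

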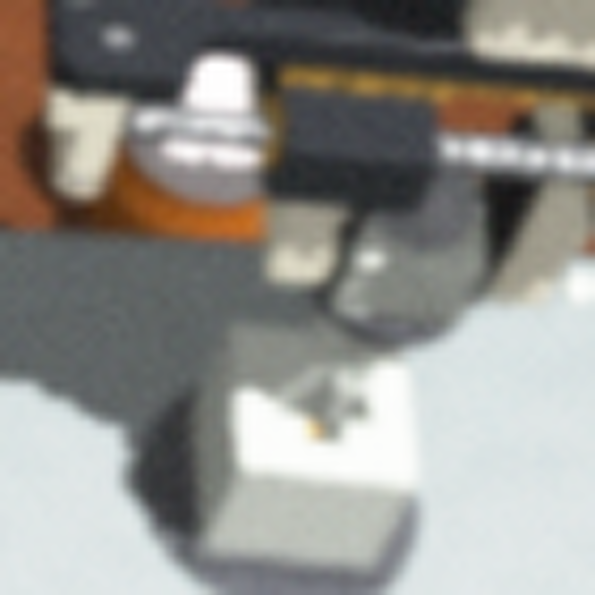

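```bash
cat > ov.py <<'E'
from h import *
import sys
k=13; x0,y0,w,h=378,205,56,46
s=ctrl.snapshot("scene"); o=ctrl.get_obs(); tp=o["tool_pos"]
im=cv2.resize(s["color"][y0:y0+h,x0:x0+w],None,fx=k,fy=k,interpolation=cv2.INTER_CUBIC)
a=np.radians(o["orientation"][2]);
def draw(pts,col):
    p=np.array([(proj(s,q)-[x0,y0]+.5)*k-.5 for q in pts]); cv2.polylines(im,[np.int32(p.round())],True,col,1)
def loc(c,z,L,a):
    R=np.array([[np.cos(a),-np.sin(a)],[np.sin(a),np.cos(a)]]); return [np.r_[R@np.array(l)+c[:2],z] for l in L]
sq=lambda r:[(r,-r),(r,r),(-r,r),(-r,-r)]
ci=[(.018*np.cos(q),.018*np.sin(q)) for q in np.linspace(0,6.28,40)]
cr=lambda L,b:[(L,-b),(L,b),(b,b),(b,L),(-b,L),(-b,b),(-L,b),(-L,-b),(-b,-b),(-b,-L),(b,-L),(b,-b)]
bc=tp[2]-.0575
draw(loc(tp,bc-.017,ci,a),(255,0,0)); draw(loc(tp,bc-.011,ci,a),(255,0,0)); draw(loc(tp,bc+.011,sq(.014),a),(255,255,0))
draw(loc(tp,bc-.047,cr(.0085,.002),a),(255,0,255)); draw(loc(tp,bc-.043,cr(.01,.003),a),(255,0,255))
N=np.array([float(sys.argv[2]),float(sys.argv[3])]); b=np.radians(10)
draw(loc(N,.114,sq(.02),b),(0,200,0)); draw(loc(N,.114,cr(.0115,.0045),b),(0,0,255))
save(sys.argv[1],im)
E
python3 ov.py ov.png .586 .279
```

```text
(no output)
```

View pics/ov.png

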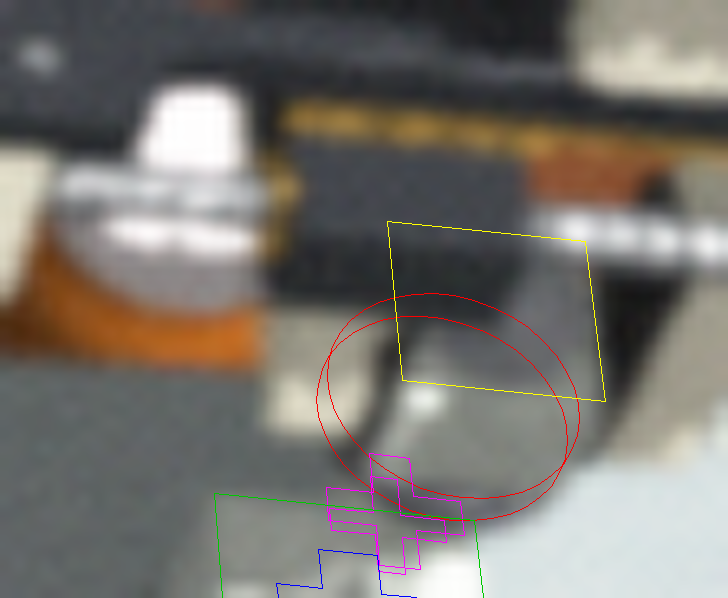

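Emit:
send_rows:
  deltas:
    - [[0.0004,0.0013,0.01],-0.006]
    - [[0.0004,0.0013,0.02],-0.006]
    - [[0.0004,0.0013,0.028],-0.006]
    - [[0.0004,0.0013,0.032],-0.006]
    - [[0.0004,0.0013,0.035],-0.006]

```text
clock: 9.78
tool_pos: [0.583, 0.2773, 0.2102]
orientation: [179.9, 0.1, 10.2]
force: [-0.5, -0.6, -2.1]
opening: 0.0278
gripper_force: 30.0
```

Emit:
send_rows:
  deltas:
    - [[0,0,0],0]
    - [[0,0,0],0]
    - [[0,0,0],0]
    - [[0,0,0],0]
    - [[0,0,0],0]

```text
clock: 10.2
tool_pos: [0.5834, 0.2776, 0.2118]
orientation: [-180.0, -0.0, 10.3]
force: [-0.3, 0.2, -1.8]
opening: 0.028
gripper_force: 30.0
```

```bash
python3 -c "
from h import *
delta((.5835,.277,.212),10); print(ctrl.get_obs()['moment'])"
```

```text
10.2 [0.5834 0.2776 0.2118] [-1.7999e+02 -3.0000e-02  1.0250e+01] F [-0.3  0.2 -1.8] open 0.028 29.999609291553497
shares [0.0, 0.0008, -0.0002] turn 0.0028
[-0.06282932 -0.00575124  0.01040742]
```

Emit:
send_rows:
  deltas:
    - [[0,0,0.003],0]
    - [[0,0,0.006],0]
    - [[0,0,0.009],0]
    - [[0,0,0.011],0]
    - [[0,0,0.011],0]

```text
clock: 10.62
tool_pos: [0.5832, 0.2775, 0.2025]
orientation: [180.0, 0.0, 10.3]
force: [-1.3, -0.0, -0.2]
opening: 0.0279
gripper_force: 30.0
```

Emit:
send_rows:
  deltas:
    - [[0,0,0.003],0]
    - [[0,0,0.006],0]
    - [[0,0,0.009],0]
    - [[0,0,0.012],0]
    - [[0,0,0.015],0]

```text
clock: 11.03
tool_pos: [0.5835, 0.2776, 0.1912]
orientation: [-180.0, -0.0, 10.3]
force: [-2.7, 0.1, 6.3]
opening: 0.0281
gripper_force: 30.0
```

Emit:
send_rows:
  deltas:
    - [[0,0,0.001],0]
    - [[0,0,0.002],0]
    - [[0,0,0.003],0]
    - [[0,0,0.003],0]
    - [[0,0,0.003],0]

```text
clock: 11.45
tool_pos: [0.5835, 0.2776, 0.1892]
orientation: [-180.0, -0.1, 10.3]
force: [-3.3, -1.5, 8.2]
opening: 0.0278
gripper_force: 30.0
```

Emit:
send_rows:
  deltas:
    - [[0,0,0.001],0]
    - [[0,0,0.002],0]
    - [[0,0,0.002],0]
    - [[0,0,0.002],0]
    - [[0,0,0.002],0]

```text
clock: 11.87
tool_pos: [0.5835, 0.2776, 0.1885]
orientation: [-180.0, -0.1, 10.3]
force: [-5.3, -1.3, 13.8]
opening: 0.0281
gripper_force: 30.0
```

Emit:
send_rows:
  deltas:
    - [[0,0,0.0006],0]
    - [[0,0,0.0006],0]
    - [[0,0,0.0006],0]
    - [[0,0,0.0006],0]
    - [[0,0,0.0006],0]

```text
clock: 12.28
tool_pos: [0.5835, 0.2776, 0.1885]
orientation: [-180.0, -0.1, 10.3]
force: [-7.1, -1.6, 16.9]
opening: 0.0277
gripper_force: 30.0
```

```bash
sed -i 's/205,56,46/215,56,46/' ov.py; python3 ov.py fin.png .586 .279; python3 -c "
from h import *
delta((.5835,.277,.188),10)"
```

```text
12.3333 [0.5834 0.2776 0.1885] [-1.7999e+02 -1.0000e-01  1.0290e+01] F [-6.5 -2.3 16.8] open 0.0282 30.002689361572266
shares [-0.0001, 0.0007, 0.0006] turn 0.0033
```

View pics/fin.png

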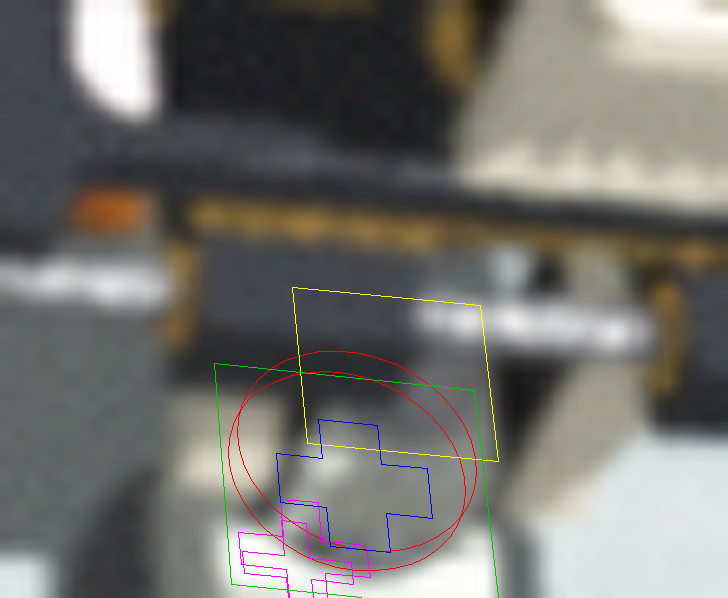

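```bash
python3 -c "
from h import *
print(ctrl.close_job())"
```

```text
the job is handed in; nothing more can be done
None
```

The square-shouldered bob is meshed in the socket and held pressed home: pushing further raised the reading to about 17 N without lowering the tool, which stopped at the expected seated height. I handed the job in at 12.3 s; it returned no verdict.

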